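# Index the pinned specimen in front of the inspection camera

### The job

Loosen the red clamp knob (counterclockwise), then slide the freed carriage fully home against the yellow stop by the camera, and there turn the black dividing knob clockwise from home to its third click (the three red dots), without running on to the fourth. The knob springs back when let go, so finish while still gripping it at the third stop, holding it steady for the picture. Leave the clamp loose and do not disturb the jar, the dish or the specimen box.

Things in the scene. Friction and masses are not known exactly. Their poses are not given: they have to be found in the camera images.
- stage: Fixed station on the bench, place and yaw vary: grey base plate 130 mm wide (x), 570 long (y from -335 to +235), 12 thick, two steel rails along y with a dark strip between, a yellow stop block across them, and at the -y end a white inspection camera (124 mm tall) looking along +y. Origin on the bench under the rails' centre line; x points away from the robot, within 17 degrees.
- carriage (a joint): Dark grey carriage, 100 x 275 mm, top 46 mm above the bench, on the rails; carries both knobs and the specimen. Value in m: distance from home; 0 = against the yellow stop (solid), growing along the station's +y, away from the camera, to 0.095; starts 0.05 to 0.09. Freed it slides with about 2 N (pull it by the dividing knob or push it); with the clamp tight a brake adds about 15 N.
- clamp (a joint): Red clamp knob at the carriage's +y end, upright axis. Value in rad: 0 fully tight, growing as it is loosened COUNTERCLOCKWISE seen from above, to a hard stop at 1.5; above 1.0 the brake is off. Starts at 0 to 0.25, takes about 0.15 N m, stays where it is left.
- clamp_grip (a point): Point on the red clamp knob's axis at the height to grip, 82 mm above the bench. The grip is an upright flat bar 50 mm long (this frame's x), 12 thick (y), from 61 to 93 mm above the bench, on a round hub 36 mm across; the frame turns with the knob, and at value 0 its axes are the station's.
- index (a joint): Black dividing knob, upright axis. Value in rad: 0 = home, growing CLOCKWISE seen from above. Clicks every 24 degrees: stops at 0.419, 0.838, third 1.257 (three red dots on the white dial), ... end stop 2.513. A return spring (0.09 N m at home, 0.115 at the third) drives it home when let go; clicks add a ripple of +-0.06 N m: helping before a stop, resisting just past it. The specimen follows.
- index_bar: Grip bar of the black dividing knob, 110 mm from the clamp knob towards the camera: upright flat bar 42 mm long (x), 14 thick (y), from 58 to 92 mm above the bench. Origin on the knob's axis, 50 mm above the bench; turns with the knob. White pointer line on its -x half. At knob value 0 its axes are the station's (pointer towards the robot). The white dial under it is 80 mm across.
- index_grip (a point): Point on the dividing knob's axis at the height to grip, 82 mm above the bench; axes as those of the grip bar.
- jar: Bystander: loose amber jar with a black cap, 44 mm across, 65 mm high, beyond the rails. Origin at the centre of its underside.
- dish: Bystander: loose shallow white dish, 84 mm across, 16 mm high, beyond the rails. Origin at the centre of its underside.
- specbox: Bystander: loose closed wooden specimen box 60 x 90 x 28 mm, on the robot's side of the rails. Origin at the centre of its underside.

How it is judged:
By the outcome, as a careful person would: the job done as asked, in the order asked, and still so for the second after the job is handed in, while the arm keeps its last pose, push and grip.
It also fails if it takes over 48 s, if anything falls off the work surface, if the arm or the gripper's body presses on something with over 40 N, if the wrist force passes 120 N, or if a joint passes its speed limit or range.

### The arm

A 7-joint arm with a two-finger parallel gripper is mounted at the origin on the work surface. World frame = base frame: x ahead of the robot, y to its left, z up, the work surface at z = 0. Lengths are in m, angles in rad, forces in N, time in s.
With the tool pointing down it reaches from about 0.425 to 0.875 m from the base axis. Payload 8.4 kg.
Tool frame: the origin (TCP) lies at the very end of the fingers, on their centre line; the grasp point (between the pads) lies 19 mm behind it (arm.grip_point_offset is the distance from the TCP to the grasp point, in m); z points along the fingers, y is the direction in which the jaws open and shut (so a half turn about z gives the same grasp; the last joint's range is limited). The gripper opens to 85 mm and grips with 20 to 120 N. Pads are 22 mm wide; open, the fingers measure 114 mm over their backs; the gripper's body (76 mm by 85 mm) begins 54 mm behind the grasp point. The pads swing forward as they close: fully open they stand 13 mm farther back than shut.
Start: joints at [1.049, 0.333, 0.04, 1.465, -0.013, 1.343, -0.059], TCP at [0.267, -0.593, 0.231] pointing down, gripper open.
Joint ranges: [-2.58, 2.58], [-0.38, 2.09], [-1.3, 1.39], [0.25, 2.4], [-1.5, 4.64], [0.08, 2.09], [-2.65, 2.65]. Speed limits (rad/s): [2.22, 2.22, 2.79, 2.79, 3.14, 3.14, 3.14].

### API

Orientations are given as a unit quaternion [x, y, z, w].
In Python, from station import get_obs, optics, job, arm gives the robot as it stands. The module is installed in compiled form; this text tells all that it offers.
- The arm moves only by the tool arm_command, never from a script. Its argument "rows" is a list of rows, each a list of 3 entries, a list of its own where there are three numbers: the turn, a rotation vector about the tool's x, y, z in rad, then the shift along the tool's x, y, z in cm, then the opening, from 0 (shut) to 1 (fully open). A call has 1 to 10 rows; each row is the pose to reach, as a shift and turn from the pose commanded when the call began, along the tool's axes at that moment; what a row does not reach only later rows make up. A row lasts 1/8 s, in which the tool goes at most 62.5 mm and 10.7 degrees, less where a joint would pass 70% of its speed; a pose out of reach is approached as far as the arm can. A call with a gripper value outside its range is refused whole. The fingers move at their own pace and stop on an object; the grip force is fixed at half the most. Time passes only in rows, so rows that repeat a pose let the fingers close. It gives the time, the measured TCP pose, the force and the opening at its end, in the units of the state.
- get_obs(): the state, without advancing time (a new reading comes with each control period).
- optics.get_image(name): name is "scene" or "top" or "wrist"; returns the picture (420x560x3 uint8, red, green, blue); there is no depth.
- optics.camera_params(name): a dict with "camera_matrix" (3x3 intrinsics, pixels), "extrinsics" (4x4, takes a point from camera to world coordinates). Camera axes: x right, y up, looking along -z (the intrinsics and any distortion apply to the point x, -y, -z); pixel columns grow to the right and rows downward; lengths in m; the calibration is good to about 2 mm. A picture is of the moment at which its call begins: read the wrist's pose just before it. camera_params takes no time and is no camera call; for the wrist camera it gives the pose at the moment of the call.
- job.close_job(): hands the job in, once; it reports no verdict.
The state is a dict: "clock": time; "joint_pos": joint angles; "dq": joint speeds; "joint_efforts": joint torques, N m; "ee_pos": TCP position; "ee_rot": TCP orientation; "contact_force": force on the tool from outside, world axes, zero at the start; "moment": the same for the moment, N m; "width": opening from 0.0 (shut) to 1.0 (fully open).
Only numpy, scipy, OpenCV 4.12 (cv2) and the standard library are available. Lean on these libraries where they do the work, as an engineer would, in place of code of your own. Each camera call takes 0.05 s, during which the arm holds its last target.

## Working session

There is one attempt and no reset: what is moved stays moved. The work goes in short steps, Python scripts to look and compute and a tool call to move; the robot and the scene stay as the last step left them, time stands still between calls to the robot, and variables do not carry over. Pictures are saved under pics/ and viewed, and the job is handed in when it is done.

Besides the shell and the picture viewer there is one more tool, called as name(argument=value, ...) on one line, values as JSON. arm_command: Moves the arm, as the interface text tells. Its arguments: {"type":"object","properties":{"rows":{"type":"array","items":{"type":"array"}}},"required":["rows"]}

```bash
mkdir -p pics; python3 - <<'E'
from station import get_obs, optics, job, arm
import cv2
o=get_obs()
for k,v in o.items(): print(k,v)
for n in ("scene","top","wrist"):
    im=optics.get_image(n); cv2.imwrite(f"pics/{n}0.png",im[:,:,::-1])
    p=optics.camera_params(n); print(n,p)
E
```

```text
clock 0.0
joint_pos [ 1.04880613  0.33390846  0.03985707  1.46625844 -0.01338299  1.34329051
 -0.0584937 ]
dq [-0.00069824 -0.0007685   0.0007085  -0.00025208  0.00043825 -0.00031722
  0.00028032]
joint_efforts [ 3.91157500e-04 -6.58555198e+01  1.36557888e+00 -4.05564415e+01
  1.66883884e-02  1.24891711e-02  1.04839597e-05]
ee_pos [ 0.26649425 -0.59236819  0.23042889]
ee_rot [ 9.77737896e-01  2.09828426e-01 -2.25845014e-04 -7.67021483e-04]
contact_force [-0.5447374   0.0258105  -0.21146121]
moment [-0.07005158 -0.01939478 -0.02149   ]
width 0.9989652318139796
scene {'camera_matrix': array([[460.78048523,   0.        , 281.33807345],
       [  0.        , 460.78048523, 215.14114218],
       [  0.        ,   0.        ,   1.        ]]), 'extrinsics': array([[ 0.33911853, -0.69382301,  0.6353017 ,  1.1053266 ],
       [ 0.94073848,  0.24786885, -0.23145656, -0.16100979],
       [ 0.00311838,  0.67614397,  0.73676293,  0.65856765],
       [ 0.        ,  0.        ,  0.        ,  1.        ]])}
top {'camera_matrix': array([[394.03896261,   0.        , 273.45710149],
       [  0.        , 394.03896261, 205.83625882],
       [  0.        ,   0.        ,   1.        ]]), 'extrinsics': array([[-0.01268244,  0.99841812, -0.0547761 ,  0.52569862],
       [-0.99969351, -0.01149572,  0.02192584,  0.03427956],
       [ 0.02126146,  0.05503739,  0.9982579 ,  0.88661966],
       [ 0.        ,  0.        ,  0.        ,  1.        ]])}
wrist {'camera_matrix': array([[350.0725578 ,   0.        , 282.69855675],
       [  0.        , 350.0725578 , 214.6589639 ],
       [  0.        ,   0.        ,   1.        ]]), 'extrinsics': array([[ 0.41043765,  0.86527665,  0.28781463,  0.34058959],
       [-0.91188804,  0.38982608,  0.12843607, -0.55821777],
       [-0.00106492, -0.31516972,  0.94903473,  0.3733503 ],
       [ 0.        ,  0.        ,  0.        ,  1.        ]])}
```

View pics/scene0.png

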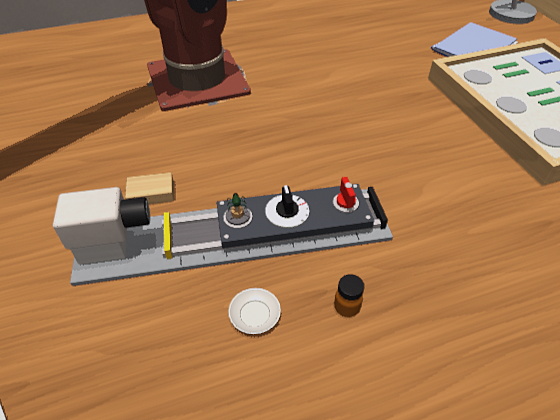

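View pics/top0.png

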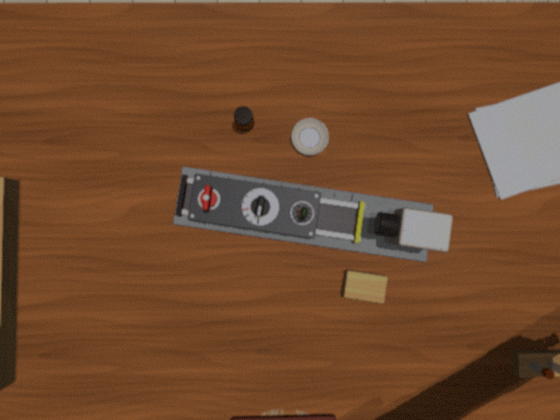

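View pics/wrist0.png

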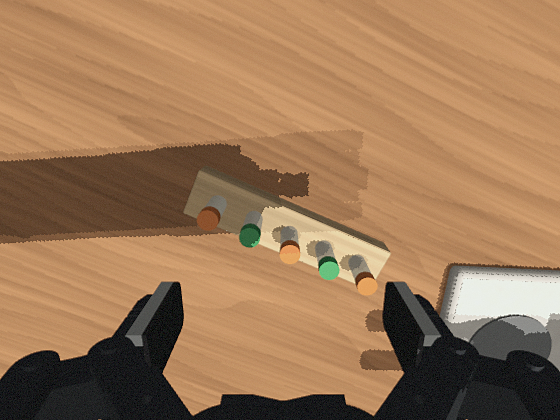

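The top view shows the station: red knob ~(208,199), dividing dial ~(261,207), yellow stop ~(360,222), jar (244,119), dish (310,137) and box (366,287). I'll zoom in to measure.

```bash
cat > h.py <<'E'
import numpy as np, cv2
from station import get_obs, optics, job, arm
def ray(n,u,v,z,p=None):
    p=p or optics.camera_params(n); K=p["camera_matrix"];E=p["extrinsics"]
    d=np.array([(u-K[0,2])/K[0,0],-(v-K[1,2])/K[1,1],-1.0]); d=E[:3,:3]@d; c=E[:3,3]
    return c+d*(z-c[2])/d[2]
def proj(n,X,p=None):
    p=p or optics.camera_params(n); K=p["camera_matrix"];E=p["extrinsics"]
    q=E[:3,:3].T@(np.array(X)-E[:3,3]); return K[0,2]+K[0,0]*q[0]/-q[2], K[1,2]-K[1,1]*q[1]/-q[2]
E
python3 - <<'E'
import cv2
t=cv2.imread('pics/top0.png')[160:270,165:465]; cv2.imwrite('pics/topz.png',cv2.resize(t,None,fx=2.66,fy=2.66,interpolation=cv2.INTER_CUBIC))
t=cv2.imread('pics/top0.png')[170:240,170:290]; cv2.imwrite('pics/topz2.png',cv2.resize(t,None,fx=6.5,fy=6.5,interpolation=cv2.INTER_CUBIC))
t=cv2.imread('pics/scene0.png')[160:260,200:400]; cv2.imwrite('pics/scz.png',cv2.resize(t,None,fx=4,fy=4,interpolation=cv2.INTER_CUBIC))
E
```

```text
(no output)
```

View pics/topz.png

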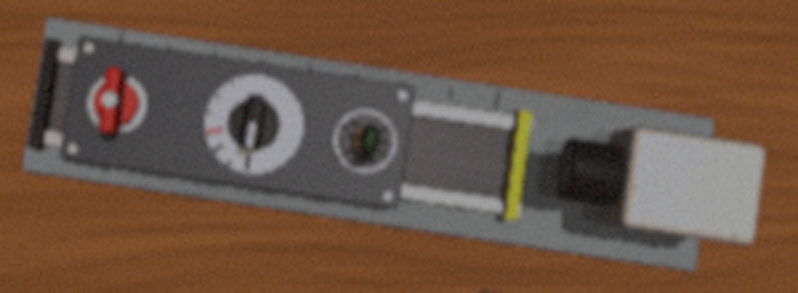

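View pics/topz2.png

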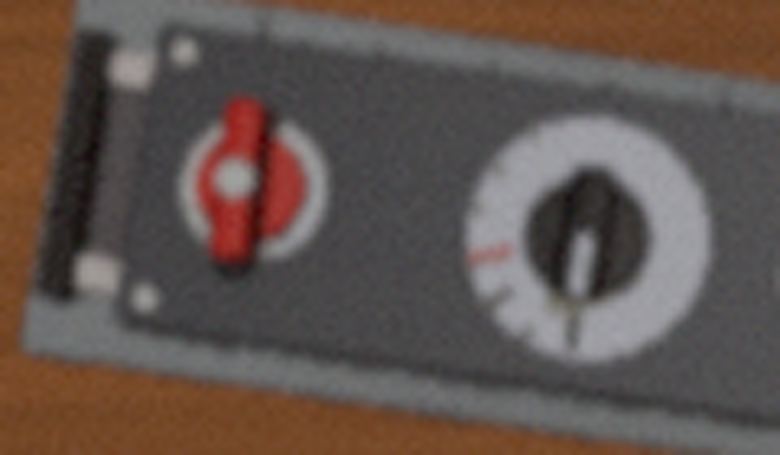

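View pics/scz.png

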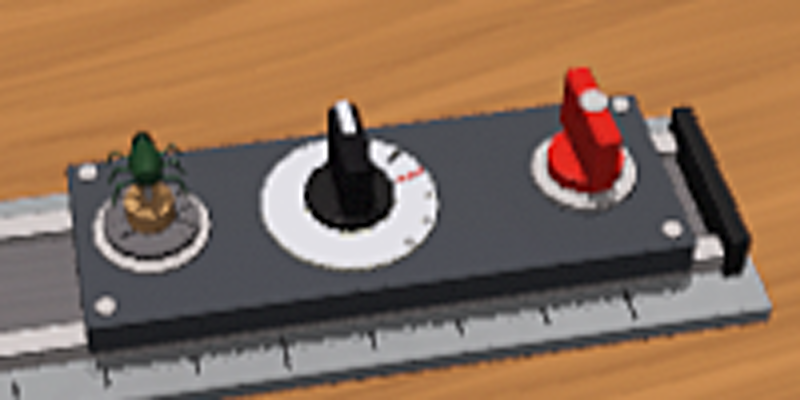

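```bash
python3 - <<'E'
from h import *
f=lambda x,y,z,s=2.66,ox=165,oy=160: ray("top",(x+.5)/s-.5+ox,(y+.5)/s-.5+oy,z)
c=[f(*q,.012) for q in [(47,18),(712,118),(695,270),(22,170)]]
for a in c: print(a.round(4))
print([np.linalg.norm(c[i]-c[(i+1)%4]).round(4) for i in range(4)])
yd=[c[0]-c[1],c[3]-c[2]]; yaws=[np.arctan2(-d[0],d[1]) for d in yd]; print("yaw from plate",np.degrees(yaws))
g=lambda x,y,z: f(x,y,z,6.5,170,170)
red=g(237,180,.094); dial=g(588,240,.047)
print("red",red,"dial",dial,"dist",np.linalg.norm((red-dial)[:2]),"yaw",np.degrees(np.arctan2(-(red-dial)[0],(red-dial)[1])))
# red bar angle
a=g(245,100,.093);b=g(230,258,.093); d=a-b; print("bar len",np.linalg.norm(d),"ang x",np.degrees(np.arctan2(d[1],d[0])))
# screws
s=[g(184,50,.047),g(145,297,.047),f(403,95,.047),f(388,196,.047)]
for a in s: print(a.round(4))
print("screw yaw",[np.degrees(np.arctan2(-d[0],d[1])) for d in (s[0]-s[2],s[1]-s[3])], "mean",np.mean(s,0))
y=[f(524,111,.05),f(512,218,.05)]; print("stop",y)
# scene check
h=lambda x,y,z: ray("scene",(x+.5)/4-.5+200,(y+.5)/4-.5+160,z)
print("scene dial",h(350,203,.047),"red cap",h(594,98,.094))
for n,p,z in (("jar",(243,113),.065),("dish",(310,137),.016),("box",(366,287),.028)): print(n,ray("top",*p,z))
E
```

```text
[0.6638 0.2167 0.012 ]
[ 0.5736 -0.3415  0.012 ]
[ 0.4465 -0.3227  0.012 ]
[0.537  0.2373 0.012 ]
[np.float64(0.5654), np.float64(0.1285), np.float64(0.5673), np.float64(0.1284)]
yaw from plate [-9.17611245 -9.18429906]
red [0.58799715 0.15219296 0.094     ] dial [0.5706819  0.04447961 0.047     ] dist 0.10909621426399718 yaw -9.132342186579615
bar len 0.04924226295806438 ang x -5.583403115957086
[0.6347 0.1764 0.047 ]
[0.5537 0.1892 0.047 ]
[ 0.5931 -0.076   0.047 ]
[ 0.5121 -0.0625  0.047 ]
screw yaw [np.float64(-9.355121493489744), np.float64(-9.385899274470924)] mean [0.5734032  0.05678616 0.047     ]
stop [array([ 0.57889599, -0.17290451,  0.05      ]), array([ 0.49332658, -0.16111801,  0.05      ])]
scene dial [0.57045161 0.04501821 0.047     ] red cap [0.58811692 0.15322559 0.094     ]
jar [0.76794303 0.07809944 0.065     ]
dish [ 0.72689695 -0.06864568  0.016     ]
box [ 0.39420021 -0.18310433  0.028     ]
```

```bash
cat >> h.py <<'E'
from scipy.spatial.transform import Rotation as R
def go(p,yaw_deg):
    o=get_obs(); R0=R.from_quat(o["ee_rot"]); a=np.radians(yaw_deg)
    Rt=R.from_matrix(np.array([[np.cos(a),np.sin(a),0],[np.sin(a),-np.cos(a),0],[0,0,-1]]))
    x=R0.as_matrix()[:,0]
    print("t",round(o["clock"],2),"pos",o["ee_pos"].round(4) if hasattr(o["ee_pos"],'round') else o["ee_pos"],"yaw",np.degrees(np.arctan2(x[1],x[0])).round(2),"F",np.round(o["contact_force"],1),"M",np.round(o["moment"],2),"w",round(o["width"],3),"q",np.round(o["joint_pos"],2))
    print("turn",(R0.inv()*Rt).as_rotvec().round(3),"shift cm",(R0.as_matrix().T@(np.array(p)-o["ee_pos"])*100).round(2))
E
python3 -c "
from h import *
go([.588,.1528,.17],-5.6)"
```

```text
t 0.15 pos [ 0.2666 -0.5924  0.2306] yaw 24.23 F [ 0.4  0.1 -0.3] M [-0.07 -0.03 -0.02] w 1.001 q [ 1.05  0.33  0.04  1.47 -0.01  1.34 -0.06]
turn [-0.001  0.     0.521] shift cm [ 59.89 -54.77   6.13]
```

arm_command(rows=[[[0, 0, 0.52], [59.9, -54.8, 2], 1], [[0, 0, 0.52], [59.9, -54.8, 2], 1], [[0, 0, 0.52], [59.9, -54.8, 2], 1], [[0, 0, 0.52], [59.9, -54.8, 2], 1], [[0, 0, 0.52], [59.9, -54.8, 2], 1], [[0, 0, 0.52], [59.9, -54.8, 2], 1], [[0, 0, 0.52], [59.9, -54.8, 2], 1], [[0, 0, 0.52], [59.9, -54.8, 2], 1], [[0, 0, 0.52], [59.9, -54.8, 2], 1], [[0, 0, 0.52], [59.9, -54.8, 2], 1]])

```text
clock: 1.4
ee_pos: [0.5139, -0.0186, 0.216]
ee_rot: [0.999, -0.049, 0.0, 0.0]
contact_force: [1.4, 0.0, -0.5]
width: 1.004
```

```bash
python3 -c "
from h import *
go([.588,.1528,.17],-5.6)"
```

```text
t 1.4 pos [ 0.5139 -0.0186  0.216 ] yaw -5.59 F [ 1.4  0.  -0.5] M [-0.08 -0.05  0.02] w 1.004 q [ 0.35  0.09 -0.42  1.79  0.04  1.26 -1.75]
turn [ 0. -0.  0.] shift cm [  5.71 -17.78   4.6 ]
```

arm_command(rows=[[[0, 0, 0], [5.7, -17.8, 4.6], 1], [[0, 0, 0], [5.7, -17.8, 4.6], 1], [[0, 0, 0], [5.7, -17.8, 4.6], 1], [[0, 0, 0], [5.7, -17.8, 4.6], 1], [[0, 0, 0], [5.7, -17.8, 4.6], 1], [[0, 0, 0], [5.7, -17.8, 4.6], 1]])

```text
clock: 2.15
ee_pos: [0.5876, 0.1494, 0.1703]
ee_rot: [0.999, -0.05, 0.0, 0.0]
contact_force: [0.4, 0.6, 0.9]
width: 1.001
```

```bash
python3 -c "
from h import *
go([.588,.1528,.063],-5.6)
p=optics.camera_params('wrist');cv2.imwrite('pics/w1.png',optics.get_image('wrist')[:,:,::-1])
for X in ([.588,.1528,.093],[.5706,.0445,.047]): print(proj('wrist',X,p))
import numpy as np; np.save('pw1.npy',p,allow_pickle=True)
"
```

```text
t 2.15 pos [0.5876 0.1494 0.1703] yaw -5.69 F [0.4 0.6 0.9] M [-0.04 -0.03 -0.03] w 1.001 q [ 0.1   0.33 -0.52  1.63  0.17  1.22 -2.13]
turn [ 0.001 -0.001 -0.002] shift cm [-0.   -0.35 10.73]
(np.float64(279.1721257943627), np.float64(225.94314196551684))
(np.float64(416.5302799899823), np.float64(213.80318103298904))
```

View pics/w1.png

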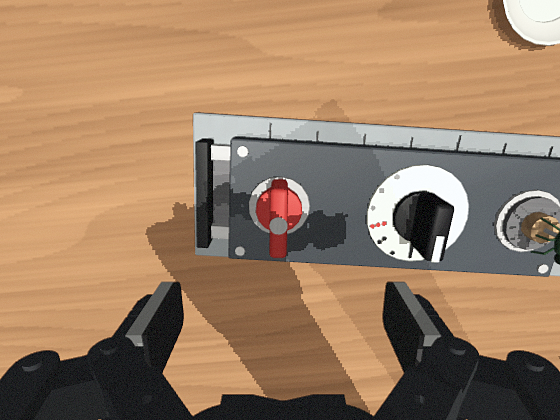

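Red cap is seen at (279,226), exactly as predicted; the dial at (418,213) is within about 1 mm. Descending.

arm_command(rows=[[[0, 0, 0], [0, -0.3, 5], 1], [[0, 0, 0], [0, -0.3, 5], 1]])

```text
clock: 2.45
ee_pos: [0.5856, 0.1521, 0.1174]
ee_rot: [0.999, -0.049, -0.003, 0.001]
contact_force: [0.3, 0.4, 0.1]
width: 0.998
```

```bash
python3 -c "
from h import *
go([.588,.1528,.063],-5.6)
"
```

```text
t 2.45 pos [0.5856 0.1521 0.1174] yaw -5.65 F [0.3 0.4 0.1] M [ 0.01  0.04 -0.  ] w 0.998 q [ 0.09  0.38 -0.51  1.69  0.2   1.13 -2.15]
turn [ 0.002  0.005 -0.001] shift cm [ 0.27 -0.1   5.43]
```

arm_command(rows=[[[0, 0, 0], [0.1, -0.1, 5.3], 1], [[0, 0, 0], [0.1, -0.1, 5.3], 1], [[0, 0, 0], [0.1, -0.1, 5.3], 1]])

```text
clock: 2.82
ee_pos: [0.5899, 0.1551, 0.0695]
ee_rot: [0.999, -0.049, 0.001, -0.0]
contact_force: [-0.5, -0.1, 0.3]
width: 1.001
```

```bash
python3 -c "
from h import *
go([.588,.1528,.063],-5.6)
"
```

```text
t 2.83 pos [0.5899 0.1551 0.0695] yaw -5.6 F [-0.5 -0.1  0.3] M [ 0.02  0.01 -0.01] w 1.001 q [ 0.07  0.43 -0.5   1.72  0.24  1.04 -2.18]
turn [-0.001 -0.002 -0.   ] shift cm [-0.17  0.25  0.65]
```

arm_command(rows=[[[0, 0, 0], [-0.1, 0.2, 0.4], 1], [[0, 0, 0], [-0.1, 0.2, 0.4], 1], [[0, 0, 0], [-0.1, 0.2, 0.4], 1]])

```text
clock: 3.2
ee_pos: [0.5879, 0.1532, 0.0636]
ee_rot: [0.999, -0.049, 0.0, -0.0]
contact_force: [0.1, -0.5, -0.3]
width: 1.001
```

```bash
python3 -c "
from h import *
go([.588,.1528,.063],-5.6)
"
```

```text
t 3.2 pos [0.5879 0.1532 0.0636] yaw -5.58 F [ 0.1 -0.5 -0.3] M [-0.05 -0.04 -0.03] w 1.001 q [ 0.07  0.44 -0.5   1.73  0.24  1.03 -2.18]
turn [-0.    -0.001  0.   ] shift cm [0.01 0.04 0.06]
```

Well placed. Closing.

arm_command(rows=[[[0, 0, 0], [0, 0, 0], 0], [[0, 0, 0], [0, 0, 0], 0], [[0, 0, 0], [0, 0, 0], 0], [[0, 0, 0], [0, 0, 0], 0], [[0, 0, 0], [0, 0, 0], 0], [[0, 0, 0], [0, 0, 0], 0]])

```text
clock: 3.95
ee_pos: [0.5876, 0.1526, 0.0631]
ee_rot: [0.999, -0.049, -0.0, 0.0]
contact_force: [-2.5, -3.8, 3.0]
width: 0.13
```

```bash
python3 -c "
from h import *
go([.588,.1528,.063],-5.6)
"
```

```text
t 3.95 pos [0.5876 0.1526 0.0631] yaw -5.59 F [-2.5 -3.8  3. ] M [-0.63  0.42 -0.1 ] w 0.13 q [ 0.07  0.44 -0.5   1.73  0.24  1.03 -2.18]
turn [0.001 0.    0.   ] shift cm [ 0.03 -0.02  0.01]
```

arm_command(rows=[[[0, 0, -0.14], [0, 0, 0], 0], [[0, 0, -0.28], [0, 0, 0], 0], [[0, 0, -0.42], [0, 0, 0], 0], [[0, 0, -0.56], [0, 0, 0], 0], [[0, 0, -0.7], [0, 0, 0], 0], [[0, 0, -0.84], [0, 0, 0], 0], [[0, 0, -0.98], [0, 0, 0], 0], [[0, 0, -1.12], [0, 0, 0], 0], [[0, 0, -1.26], [0, 0, 0], 0], [[0, 0, -1.26], [0, 0, 0], 0]])

```text
clock: 5.2
ee_pos: [0.5884, 0.1532, 0.0631]
ee_rot: [0.836, 0.549, 0.001, 0.0]
contact_force: [3.5, -0.7, -0.5]
width: 0.132
```

```bash
python3 -c "
from h import *
go([.588,.1528,.063],66.4)
p=optics.get_image('top');cv2.imwrite('pics/t2.png',cv2.resize(p[160:250,165:285,::-1],None,fx=6,fy=6,interpolation=cv2.INTER_CUBIC))
cv2.imwrite('pics/s2.png',optics.get_image('scene')[:,:,::-1])
"
```

```text
t 5.2 pos [0.5884 0.1532 0.0631] yaw 66.56 F [ 3.5 -0.7 -0.5] M [-0.18 -0.61  0.08] w 0.132 q [ 0.26  0.5  -0.74  1.72  0.38  1.07 -1.02]
turn [ 0.001 -0.001  0.003] shift cm [-0.05 -0.02  0.01]
```

View pics/s2.png

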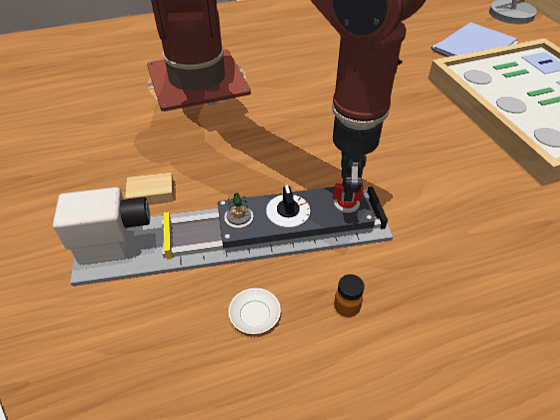

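arm_command(rows=[[[0, 0, 0], [0, 0, 0], 1], [[0, 0, 0], [0, 0, 0], 1], [[0, 0, 0], [0, 0, 0], 1], [[0, 0, 0], [0, 0, 0], 1], [[0, 0, 0], [0, 0, -3], 1], [[0, 0, 0], [0, 0, -9], 1], [[0, 0, 0], [0, 0, -10], 1]])

```text
clock: 6.18
ee_pos: [0.5895, 0.1544, 0.1674]
ee_rot: [0.836, 0.549, 0.003, 0.001]
contact_force: [0.8, 0.3, -1.4]
width: 0.998
```

```bash
python3 -c "
from h import *
go([.571,.0447,.16],170.8)
p=optics.camera_params('wrist');cv2.imwrite('pics/w3.png',optics.get_image('wrist')[:,:,::-1])
for X in ([.588,.1528,.093],[.571,.0445,.047]): print(proj('wrist',X,p))
# proj of bar ends
for v in (1.2,1.32,1.45):
  a=np.radians(-9.2)+v; d=.025*np.array([np.cos(a),np.sin(a),0]); print(v,np.round(proj('wrist',np.array([.588,.1528,.093])+d,p)),np.round(proj('wrist',np.array([.588,.1528,.093])-d,p)))
"
```

```text
t 6.17 pos [0.5895 0.1544 0.1674] yaw 66.63 F [ 0.8  0.3 -1.4] M [-0.01  0.03 -0.05] w 0.998 q [ 0.29  0.39 -0.79  1.62  0.29  1.24 -0.96]
turn [ 0.007  0.002 -1.818] shift cm [-10.81   2.65   0.71]
(np.float64(281.53408171947467), np.float64(232.31656842837236))
(np.float64(312.45346488350106), np.float64(325.7180149025984))
1.2 [286. 196.] [277. 266.]
1.32 [282. 196.] [281. 266.]
1.45 [277. 196.] [286. 266.]
```

View pics/w3.png

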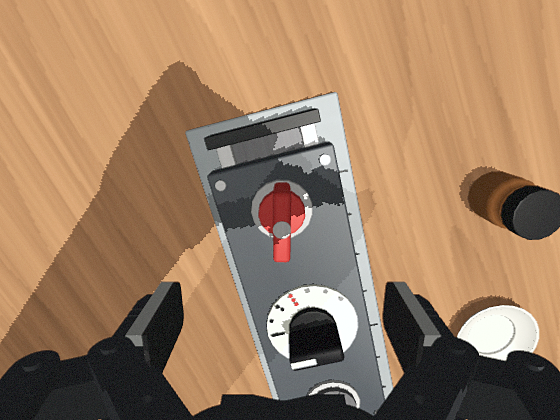

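Red bar is vertical in the image (column ~282), matching clamp ≈ 1.32 rad. Now to the dividing knob.

arm_command(rows=[[[0, 0, -0.18], [-2, 0.5, 0], 1], [[0, 0, -0.36], [-4, 1, 0], 1], [[0, 0, -0.54], [-6, 1.5, 0], 1], [[0, 0, -0.72], [-8, 2, 0], 1], [[0, 0, -0.9], [-10.8, 2.65, 0], 1], [[0, 0, -1.08], [-10.8, 2.65, 0], 1], [[0, 0, -1.26], [-10.8, 2.65, 0], 1], [[0, 0, -1.44], [-10.8, 2.65, 0], 1], [[0, 0, -1.62], [-10.8, 2.65, 0], 1], [[0, 0, -1.8], [-10.8, 2.65, 0], 1]])

```text
clock: 7.48
ee_pos: [0.5685, 0.0434, 0.1617]
ee_rot: [0.086, 0.996, -0.0, -0.001]
contact_force: [-0.2, 0.8, 0.8]
width: 1.001
```

arm_command(rows=[[[0, 0, 0], [0, 0, 0], 1], [[0, 0, 0], [0, 0, 0], 1]])

```text
clock: 7.72
ee_pos: [0.5688, 0.0434, 0.1624]
ee_rot: [0.091, 0.996, 0.0, -0.0]
contact_force: [0.3, -0.2, -0.3]
width: 1.0
```

```bash
python3 -c "
from h import *
go([.571,.0447,.063],170.8)
p=optics.camera_params('wrist');cv2.imwrite('pics/w4.png',optics.get_image('wrist')[:,:,::-1])
c=np.array([.571,.0447,.092]); a=np.radians(-9.2)
for s in (-1,0,1): print(proj('wrist',c+s*.021*np.array([np.cos(a),np.sin(a),0]),p))
print(proj('wrist',[.571,.0447,.047],p))
"
```

```text
t 7.72 pos [0.5688 0.0434 0.1624] yaw 169.52 F [ 0.3 -0.2 -0.3] M [ 0.   -0.04 -0.04] w 1.0 q [ 0.74  0.43 -1.11  1.71  0.41  1.26  0.92]
turn [ 0.    -0.001 -0.022] shift cm [-0.2   0.16  9.94]
(np.float64(282.7062087312099), np.float64(201.68060270166754))
(np.float64(283.4187912085623), np.float64(232.57167662729))
(np.float64(284.0912102678454), np.float64(261.7216312353386))
(np.float64(283.2838794114465), np.float64(211.41864190728208))
```

View pics/w4.png

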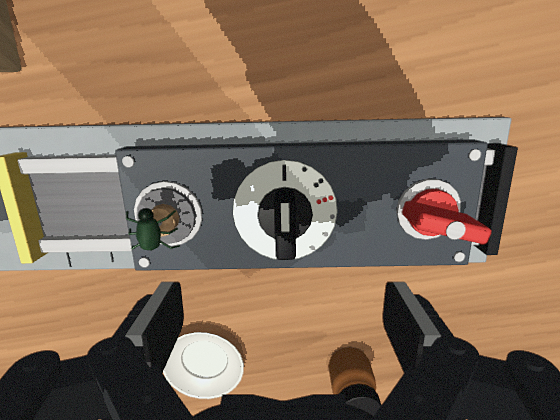

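arm_command(rows=[[[0, 0, -0.02], [-0.2, 0.1, 5], 1], [[0, 0, -0.02], [-0.2, 0.1, 7.5], 1], [[0, 0, -0.02], [-0.2, 0.1, 9.5], 1], [[0, 0, -0.02], [-0.2, 0.1, 9.8], 1], [[0, 0, -0.02], [-0.2, 0.1, 9.8], 1]])

```text
clock: 8.4
ee_pos: [0.5717, 0.0444, 0.0657]
ee_rot: [0.08, 0.997, 0.0, 0.0]
contact_force: [0.5, 0.6, 0.5]
width: 1.001
```

```bash
python3 -c "
from h import *
go([.571,.0447,.063],170.8)
"
```

```text
t 8.4 pos [0.5717 0.0444 0.0657] yaw 170.88 F [0.5 0.6 0.5] M [-0.03 -0.02 -0.01] w 1.001 q [ 0.67  0.54 -1.04  1.8   0.52  1.1   0.86]
turn [0.    0.001 0.001] shift cm [0.08 0.01 0.27]
```

arm_command(rows=[[[0, 0, 0], [0, 0, 0.2], 0], [[0, 0, 0], [0, 0, 0.2], 0], [[0, 0, 0], [0, 0, 0.2], 0], [[0, 0, 0], [0, 0, 0.2], 0], [[0, 0, 0], [0, 0, 0.2], 0], [[0, 0, 0], [0, 0, 0.2], 0]])

```text
clock: 9.15
ee_pos: [0.5714, 0.0443, 0.0633]
ee_rot: [0.079, 0.997, 0.0, 0.0]
contact_force: [-1.8, -0.4, 3.3]
width: 0.149
```

```bash
python3 -c "
from h import *
# slide along station -y by 70 mm
yd=np.array([np.sin(np.radians(9.2)),np.cos(np.radians(9.2)),0])
go([.571,.0447,.063],170.8)
go(get_obs()['ee_pos']-.07*yd,170.8)
"
```

```text
t 9.15 pos [0.5714 0.0443 0.0633] yaw 170.9 F [-1.8 -0.4  3.3] M [ 0.02  0.25 -0.09] w 0.149 q [ 0.67  0.55 -1.04  1.8   0.52  1.1   0.86]
turn [0.    0.    0.002] shift cm [0.05 0.03 0.03]
t 9.15 pos [0.5714 0.0443 0.0633] yaw 170.9 F [-1.8 -0.4  3.3] M [ 0.02  0.25 -0.09] w 0.149 q [ 0.67  0.55 -1.04  1.8   0.52  1.1   0.86]
turn [0.    0.    0.002] shift cm [ 0.01 -7.   -0.  ]
```

arm_command(rows=[[[0, 0, 0], [0, -0.5, 0], 0], [[0, 0, 0], [0, -1.3, 0], 0], [[0, 0, 0], [0, -2.3, 0], 0], [[0, 0, 0], [0, -3.3, 0], 0], [[0, 0, 0], [0, -4.3, 0], 0], [[0, 0, 0], [0, -5.3, 0], 0], [[0, 0, 0], [0, -6.2, 0], 0], [[0, 0, 0], [0, -6.8, 0], 0], [[0, 0, 0], [0, -7, 0], 0], [[0, 0, 0], [0, -7, 0], 0]])

```text
clock: 10.4
ee_pos: [0.5599, -0.0261, 0.0632]
ee_rot: [0.08, 0.997, -0.0, -0.0]
contact_force: [-3.7, 0.2, 9.0]
width: 0.15
```

```bash
cat > st.py <<'E'
from h import *
yd=np.array([np.sin(np.radians(9.2)),np.cos(np.radians(9.2)),0]); xd=np.array([yd[1],-yd[0],0])
o=get_obs(); d=o['ee_pos']-np.array([.5714,.0443,.0633])
print("slid along -y mm",-1000*d@yd,"cross mm",1000*d@xd,"Fy",np.dot(o["contact_force"],yd),"Fx",np.dot(o["contact_force"],xd))
go(o['ee_pos']-.01*yd,170.8)
E
python3 st.py; python3 -c "
from h import *
p=optics.get_image('top');cv2.imwrite('pics/t5.png',cv2.resize(p[160:270,165:465,::-1],None,fx=2.66,fy=2.66,interpolation=cv2.INTER_CUBIC))
cv2.imwrite('pics/s5.png',optics.get_image('scene')[:,:,::-1])"
```

```text
slid along -y mm 71.31433297026744 cross mm -0.14595318144781608 Fy -0.3799060265287542 Fx -3.6943119460308607
t 10.4 pos [ 0.5599 -0.0261  0.0632] yaw 170.84 F [-3.7  0.2  9. ] M [ 0.12  0.69 -0.  ] w 0.15 q [ 0.81  0.52 -1.04  1.83  0.51  1.09  0.99]
turn [-0.001 -0.001  0.001] shift cm [ 0. -1.  0.]
```

View pics/s5.png

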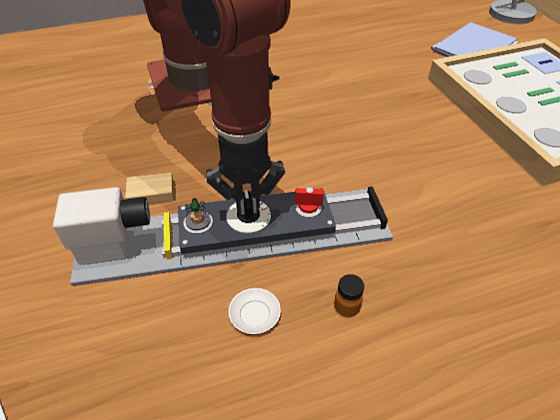

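Carriage follows; a gap of about 10 mm to the stop remains (front edge ~x=180, stop ~168). I'll creep on.

arm_command(rows=[[[0, 0, 0], [0, -0.2, 0], 0], [[0, 0, 0], [0, -0.4, 0], 0], [[0, 0, 0], [0, -0.6, 0], 0], [[0, 0, 0], [0, -0.7, 0], 0], [[0, 0, 0], [0, -0.8, 0], 0], [[0, 0, 0], [0, -0.8, 0], 0]])

```text
clock: 11.25
ee_pos: [0.5586, -0.0338, 0.0632]
ee_rot: [0.08, 0.997, -0.0, -0.0]
contact_force: [-3.0, -0.6, 7.9]
width: 0.158
```

```bash
python3 st.py
```

```text
slid along -y mm 79.10456801528524 cross mm -0.20258161054436066 Fy -1.0407989158983262 Fx -2.914984526276652
t 11.25 pos [ 0.5586 -0.0338  0.0632] yaw 170.86 F [-3.  -0.6  7.9] M [ 0.18  0.71 -0.04] w 0.158 q [ 0.82  0.52 -1.04  1.83  0.51  1.09  1.  ]
turn [-0.001 -0.001  0.001] shift cm [ 0. -1.  0.]
```

arm_command(rows=[[[0, 0, 0], [0, -0.1, 0], 0], [[0, 0, 0], [0, -0.2, 0], 0], [[0, 0, 0], [0, -0.3, 0], 0], [[0, 0, 0], [0, -0.4, 0], 0], [[0, 0, 0], [0, -0.4, 0], 0]])

```text
clock: 11.88
ee_pos: [0.5579, -0.0377, 0.0632]
ee_rot: [0.08, 0.997, -0.0, -0.0]
contact_force: [-2.9, -0.5, 8.1]
width: 0.153
```

```bash
python3 st.py; python3 -c "
from h import *
p=optics.get_image('top');cv2.imwrite('pics/t6.png',cv2.resize(p[160:270,165:465,::-1],None,fx=2.66,fy=2.66,interpolation=cv2.INTER_CUBIC))
p=optics.get_image('scene');cv2.imwrite('pics/s6.png',cv2.resize(p[180:280,140:340,::-1],None,fx=4,fy=4,interpolation=cv2.INTER_CUBIC))"
```

```text
slid along -y mm 83.11101874999248 cross mm -0.2106954444105443 Fy -0.9225310999661123 Fx -2.7600576402376826
t 11.88 pos [ 0.5579 -0.0377  0.0632] yaw 170.86 F [-2.9 -0.5  8.1] M [ 0.18  0.72 -0.06] w 0.153 q [ 0.83  0.52 -1.04  1.83  0.51  1.09  1.01]
turn [-0.001 -0.001  0.001] shift cm [ 0. -1.  0.]
```

View pics/s6.png

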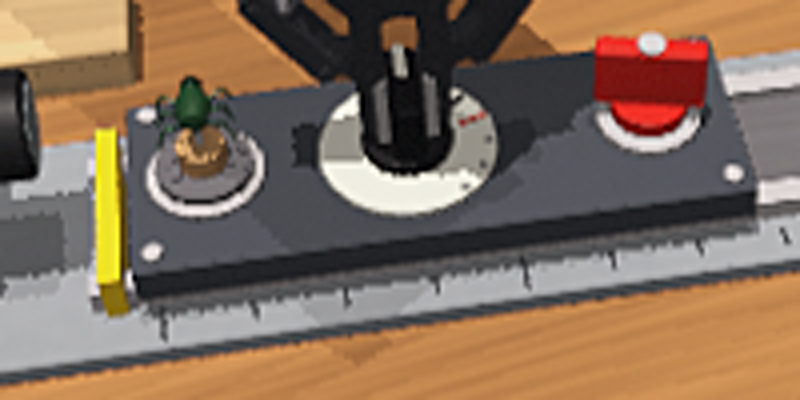

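A gap of 2–4 mm remains between the carriage edge and the stop; keep creeping.

arm_command(rows=[[[0, 0, 0], [0, -0.1, 0], 0], [[0, 0, 0], [0, -0.2, 0], 0], [[0, 0, 0], [0, -0.2, 0], 0]])

```text
clock: 12.35
ee_pos: [0.5577, -0.0389, 0.0632]
ee_rot: [0.079, 0.997, 0.0, -0.0]
contact_force: [-2.2, 3.5, 8.2]
width: 0.155
```

```bash
python3 st.py
```

```text
slid along -y mm 84.36417835702272 cross mm -0.22534164955747835 Fy 3.090994137515675 Fx -2.7557703529399187
t 12.35 pos [ 0.5577 -0.0389  0.0632] yaw 170.89 F [-2.2  3.5  8.2] M [ 0.56  0.54 -0.12] w 0.155 q [ 0.83  0.52 -1.04  1.83  0.51  1.09  1.01]
turn [ 0.    -0.     0.002] shift cm [ 0. -1. -0.]
```

arm_command(rows=[[[0, 0, 0], [0, -0.1, 0], 0], [[0, 0, 0], [0, -0.2, 0], 0], [[0, 0, 0], [0, -0.2, 0], 0]])

```text
clock: 12.72
ee_pos: [0.5577, -0.0391, 0.0633]
ee_rot: [0.079, 0.997, 0.001, 0.0]
contact_force: [-0.2, 7.2, 4.8]
width: 0.152
```

```bash
python3 st.py
```

```text
slid along -y mm 84.48032047878364 cross mm -0.20756961786548617 Fy 7.069191639721409 Fx -1.37265460807038
t 12.72 pos [ 0.5577 -0.0391  0.0633] yaw 170.97 F [-0.2  7.2  4.8] M [ 1.74  0.1  -0.16] w 0.152 q [ 0.84  0.52 -1.04  1.83  0.5   1.08  1.02]
turn [0.003 0.    0.003] shift cm [ 0. -1. -0.]
```

Contact with the stop: motion halted at 84.4 mm and the push rose to 7–8 N. Now turn clockwise.

arm_command(rows=[[[0, 0, 0.12], [0, 0, 0], 0], [[0, 0, 0.24], [0, 0, 0], 0], [[0, 0, 0.36], [0, 0, 0], 0], [[0, 0, 0.48], [0, 0, 0], 0], [[0, 0, 0.6], [0, 0, 0], 0], [[0, 0, 0.72], [0, 0, 0], 0], [[0, 0, 0.84], [0, 0, 0], 0], [[0, 0, 0.96], [0, 0, 0], 0], [[0, 0, 1.08], [0, 0, 0], 0], [[0, 0, 1.08], [0, 0, 0], 0]])

```text
clock: 13.98
ee_pos: [0.5573, -0.0395, 0.0632]
ee_rot: [0.581, 0.814, 0.0, -0.001]
contact_force: [-2.4, 6.8, 6.3]
width: 0.154
```

```bash
sed -i 's/170.8)/98.8)/' st.py; python3 st.py
```

```text
slid along -y mm 84.96294522668161 cross mm -0.5019828214946117 Fy 6.318540181282457 Fx -3.4946863132839856
t 13.97 pos [ 0.5573 -0.0395  0.0632] yaw 109.0 F [-2.4  6.8  6.3] M [1.46 0.5  0.05] w 0.154 q [ 0.68  0.43 -0.82  1.84  0.36  1.03  0.04]
turn [ 0.    -0.001  0.178] shift cm [-0.88 -0.47 -0.  ]
```

arm_command(rows=[[[0, 0, 0.07], [0, 0, 0], 0], [[0, 0, 0.13], [0, 0, 0], 0], [[0, 0, 0.18], [0, 0, 0], 0], [[0, 0, 0.18], [0, 0, 0], 0]])

```text
clock: 14.48
ee_pos: [0.5572, -0.0396, 0.0632]
ee_rot: [0.651, 0.759, 0.0, -0.001]
contact_force: [-2.8, 6.9, 7.3]
width: 0.152
```

```bash
python3 st.py;python3 -c "
from h import *
p=optics.camera_params('wrist');im=optics.get_image('wrist');cv2.imwrite('pics/w7.png',im[:,:,::-1])
p=optics.get_image('scene');cv2.imwrite('pics/s7.png',cv2.resize(p[180:280,140:340,::-1],None,fx=4,fy=4,interpolation=cv2.INTER_CUBIC))
p=optics.get_image('top');cv2.imwrite('pics/t7.png',cv2.resize(p[100:310,165:465,::-1],None,fx=2.66,fy=2.66,interpolation=cv2.INTER_CUBIC))"
```

```text
slid along -y mm 85.05750016129878 cross mm -0.5889986940375328 Fy 6.404691092104227 Fx -3.853440356761298
t 14.47 pos [ 0.5572 -0.0396  0.0632] yaw 98.74 F [-2.8  6.9  7.3] M [1.4  0.63 0.09] w 0.152 q [ 0.65  0.41 -0.79  1.84  0.34  1.03 -0.12]
turn [-0.    -0.001 -0.001] shift cm [-0.95 -0.31 -0.  ]
```

View pics/w7.png

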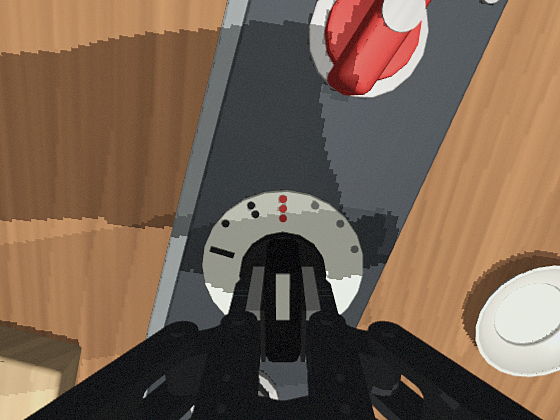

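View pics/s7.png

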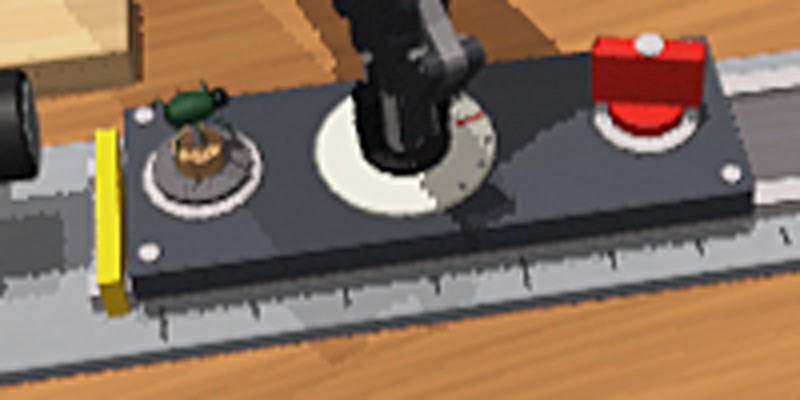

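View pics/t7.png

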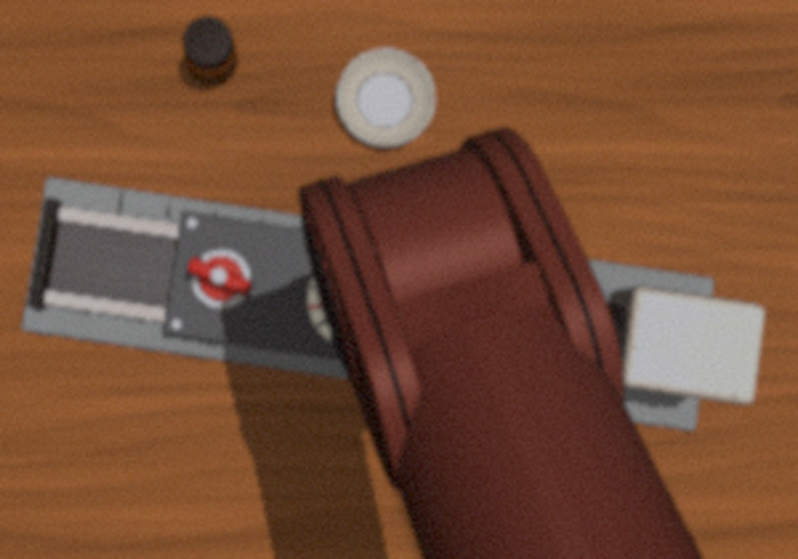

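The pointer line (283,297) lines up with the three red dots (283,200–218). I'll push a little harder to confirm the carriage is really on the stop, since the scene view shows a thin sliver.

arm_command(rows=[[[0, 0, 0], [-0.1, -0.03, 0], 0], [[0, 0, 0], [-0.2, -0.06, 0], 0], [[0, 0, 0], [-0.2, -0.06, 0], 0]])

```text
clock: 15.0
ee_pos: [0.5572, -0.0396, 0.0632]
ee_rot: [0.65, 0.76, 0.001, -0.001]
contact_force: [-1.0, 11.7, 5.4]
width: 0.154
```

```bash
python3 st.py;python3 -c "
from h import *
p=optics.get_image('scene');cv2.imwrite('pics/s8.png',cv2.resize(p[205:265,145:225,::-1],None,fx=10,fy=10,interpolation=cv2.INTER_CUBIC))"
```

```text
slid along -y mm 85.13485427996385 cross mm -0.586791867039388 Fy 11.399530639659838 Fx -2.826270401653442
t 15.0 pos [ 0.5572 -0.0396  0.0632] yaw 98.86 F [-1.  11.7  5.4] M [2.6  0.32 0.12] w 0.154 q [ 0.66  0.41 -0.79  1.84  0.34  1.03 -0.12]
turn [ 0.001 -0.004  0.001] shift cm [-0.95 -0.31 -0.  ]
```

View pics/s8.png

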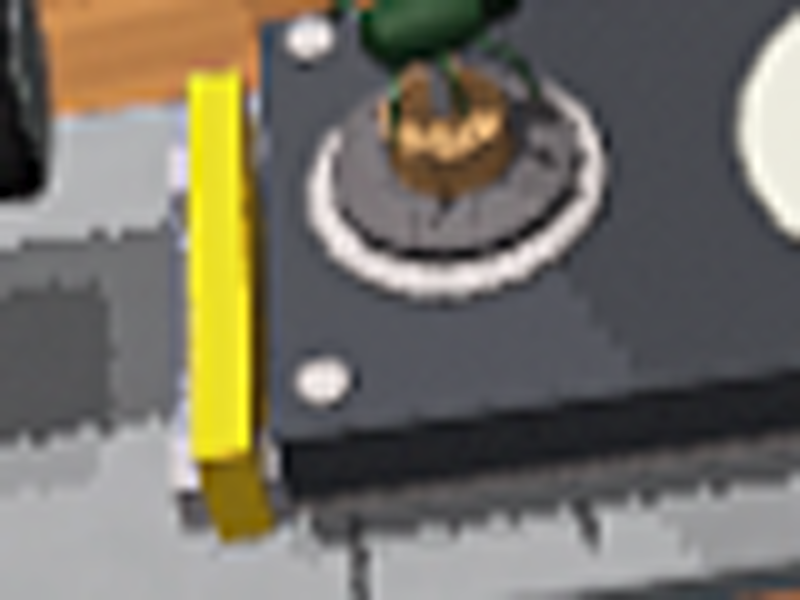

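```bash
python3 - <<'E'
from h import *
a=np.radians(9.2); yd=np.array([np.sin(a),np.cos(a),0]); xd=np.array([np.cos(a),-np.sin(a),0]); O=np.array([.5632,-.0032,0])
h=lambda x,y,z: ray("scene",(x+.5)/10-.5+145,(y+.5)/10-.5+205,z)-O
f=lambda p:(round(1000*p@xd,1),round(1000*p@yd,1))
print("carriage corners",f(h(283,437,.046)),f(h(263,25,.046)))
for z in (.02,.03,.035,.04,.045,.05): print(z,"stop +y edge near/far",f(h(252,457,z)),f(h(240,72,z)), "stop base",f(h(272,535,.012)))
E
```

```text
carriage corners (np.float64(49.6), np.float64(-158.0)) (np.float64(-48.3), np.float64(-158.9))
0.02 stop +y edge near/far (np.float64(31.4), np.float64(-167.3)) (np.float64(-62.5), np.float64(-167.3)) stop base (np.float64(43.0), np.float64(-165.5))
0.03 stop +y edge near/far (np.float64(39.7), np.float64(-165.7)) (np.float64(-52.8), np.float64(-165.8)) stop base (np.float64(43.0), np.float64(-165.5))
0.035 stop +y edge near/far (np.float64(43.9), np.float64(-165.0)) (np.float64(-47.9), np.float64(-165.0)) stop base (np.float64(43.0), np.float64(-165.5))
0.04 stop +y edge near/far (np.float64(48.0), np.float64(-164.2)) (np.float64(-43.0), np.float64(-164.3)) stop base (np.float64(43.0), np.float64(-165.5))
0.045 stop +y edge near/far (np.float64(52.2), np.float64(-163.4)) (np.float64(-38.1), np.float64(-163.5)) stop base (np.float64(43.0), np.float64(-165.5))
0.05 stop +y edge near/far (np.float64(56.3), np.float64(-162.7)) (np.float64(-33.3), np.float64(-162.7)) stop base (np.float64(43.0), np.float64(-165.5))
```

Vision suggests a few mm between the yellow block and the carriage's top edge, yet it resists rigidly. I'll test with a push above the brake's 17 N, to separate the stop from friction.

arm_command(rows=[[[0, 0, 0], [-0.1, -0.03, 0], 0], [[0, 0, 0], [-0.2, -0.06, 0], 0], [[0, 0, 0], [-0.3, -0.1, 0], 0], [[0, 0, 0], [-0.4, -0.13, 0], 0], [[0, 0, 0], [-0.4, -0.13, 0], 0]])

```text
clock: 15.68
ee_pos: [0.5572, -0.0399, 0.0633]
ee_rot: [0.649, 0.761, 0.004, -0.002]
contact_force: [2.0, 22.6, 1.4]
width: 0.151
```

```bash
python3 st.py;python3 -c "
from h import *
p=optics.get_image('scene');cv2.imwrite('pics/s9.png',cv2.resize(p[205:265,145:225,::-1],None,fx=10,fy=10,interpolation=cv2.INTER_CUBIC))
cv2.imwrite('pics/w9.png',optics.get_image('wrist')[:,:,::-1])"
```

```text
slid along -y mm 85.38154076891577 cross mm -0.6048447281894518 Fy 22.645755744164525 Fx -1.6907987500883115
t 15.68 pos [ 0.5572 -0.0399  0.0633] yaw 99.03 F [ 2.  22.6  1.4] M [ 4.9  -0.36  0.11] w 0.151 q [ 0.66  0.41 -0.79  1.84  0.33  1.02 -0.11]
turn [ 0.003 -0.008  0.004] shift cm [-0.95 -0.31 -0.01]
```

View pics/s9.png

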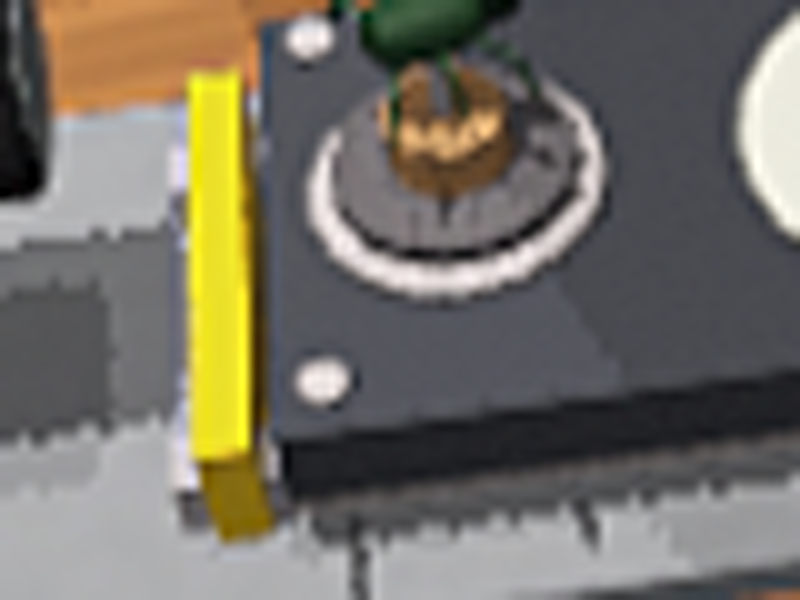

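View pics/w9.png

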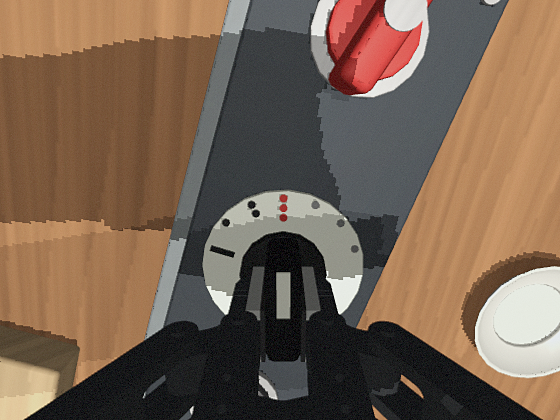

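No carriage motion at 22.6 N (the two pictures are identical), more than brake plus friction: it is on the hard stop. Easing the push to a light hold.

arm_command(rows=[[[0, 0, 0], [0.2, 0.06, 0], 0], [[0, 0, 0], [0.4, 0.13, 0], 0], [[0, 0, 0], [0.5, 0.16, 0], 0], [[0, 0, 0], [0.5, 0.16, 0], 0], [[0, 0, 0], [0.5, 0.16, 0], 0], [[0, 0, 0], [0.5, 0.16, 0], 0], [[0, 0, 0], [0.5, 0.16, 0], 0]])

```text
clock: 16.65
ee_pos: [0.5572, -0.0396, 0.0632]
ee_rot: [0.651, 0.759, 0.001, -0.001]
contact_force: [-3.4, 9.3, 7.0]
width: 0.15
```

```bash
python3 st.py;python3 -c "
from h import *
cv2.imwrite('pics/w10.png',optics.get_image('wrist')[:,:,::-1]); p=optics.get_image('scene');cv2.imwrite('pics/s10.png',p[:,:,::-1])"; python3 st.py
```

```text
slid along -y mm 85.08868102362307 cross mm -0.5839008692143094 Fy 8.659282345343325 Fx -4.886646204333607
t 16.65 pos [ 0.5572 -0.0396  0.0632] yaw 98.83 F [-3.4  9.3  7. ] M [1.93 0.52 0.11] w 0.15 q [ 0.65  0.41 -0.79  1.84  0.34  1.03 -0.12]
turn [ 0.    -0.003  0.   ] shift cm [-0.95 -0.31 -0.  ]
slid along -y mm 85.1032480462484 cross mm -0.6083957179546631 Fy 8.66665442917742 Fx -3.5858934339255555
t 16.75 pos [ 0.5572 -0.0396  0.0632] yaw 98.82 F [-2.2  9.1  7.4] M [1.96 0.51 0.06] w 0.151 q [ 0.65  0.41 -0.79  1.84  0.34  1.03 -0.12]
turn [ 0.    -0.003  0.   ] shift cm [-0.95 -0.31 -0.  ]
```

View pics/w10.png

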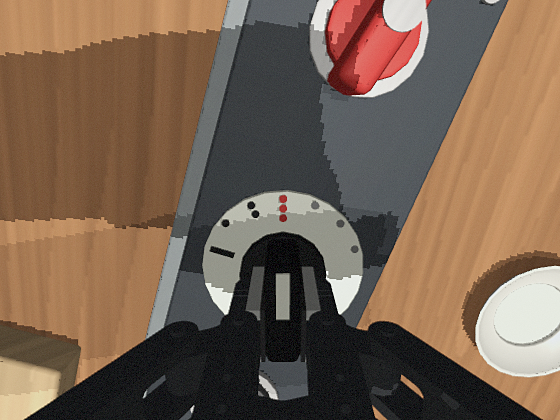

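View pics/s10.png

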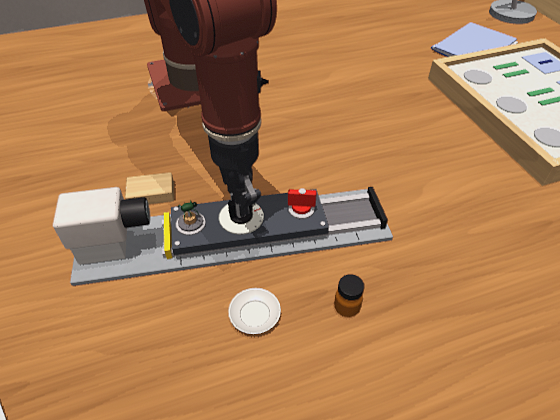

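Steady: the pointer is on the three red dots (column 283), and the jar, dish and box are where they were. Handing in.

```bash
python3 -c "
from station import job
print(job.close_job())"
```

```text
the job is handed in; nothing more can be done
None
```

The job is handed in after 16.8 s of the 48 s allowed, with the arm still gripping the dividing knob at its third click. One check disagreed: the pictures show a possible gap between the carriage and the yellow stop (below).

- **Clamp:** I turned the red knob about 72° counterclockwise, to a value of about 1.32 rad, and left it loose. The wrist picture taken after letting go showed the bar at that angle.
- **Carriage:** It slid about 85 mm towards the camera until it stopped hard. It moved only about 0.25 mm when I pushed with 22.6 N, more than the brake and friction together could resist. It is now held with about 9 N.
- **Dividing knob:** I turned it 72.0° clockwise at home. In the last wrist picture the white pointer lines up with the three red dots, and the tool's angle stayed steady to about 0.02° between the last two readings.
- **Bystanders:** The jar, dish and specimen box look undisturbed in the last pictures.

**The check that disagreed:** measured in the scene picture, the carriage's top edge is about 5–6 mm short of the yellow block. I trusted the hard contact and judged the carriage to be home, but I did not find what causes the visible gap.

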